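Gauge a blind peg hole with a depth rod and set the peg-length stop

TASK

Take the depth rod (the tool with the straight cylindrical handle) out of the tool stand and slide it gently down the hole in the wooden block until it sits on the bottom, and leave it standing there. Read from the length left standing out how deep the hole is, and set the sliding stop of the length gauge so that the gap between its fence and the stop equals that depth, so that pegs cut to it will fill the hole. Let go of everything and leave the other tools as they are.

Things in the scene. Friction and masses are not known exactly. Their poses are not given: they have to be found in the camera images.
- block: Fixed hardwood block, 80 x 80 mm, 85 mm tall, with one vertical round blind hole in the middle of its top. Origin at the centre of its underside. A sprung clip 10 to 15 mm down the hole grips a passing rod: up to about 8 N as the tip enters it, then a steady drag of 2 to 6 N, which is not the bottom; the rod does not fall through by its weight. More than 25 N on the rod would bruise the wood.
- bore_mouth (a point): Centre of the hole's mouth, on the block's top face (85 mm above the bench), z up. The hole is 13 mm wide with a 2 mm chamfer. Its depth is not known beforehand: somewhere from 35 to 70 mm below the mouth, with a flat bottom lined with firm cork, where the resistance rises by about 6 N for each mm pressed.
- rod: Loose depth rod, 140 mm long, 90 g: round steel, 10 mm thick, blunt tip tapered to 6 mm over 8 mm, dark rings each 10 mm; straight cylindrical pale wooden handle, 22 mm thick, over the top 34 mm (106 to 140 mm from the tip). Starts upright in one of the stand's three holes, its lower 40 mm inside. Origin at the centre of the tip, z along the rod to the handle.
- rod_tip (a point): Centre of the depth rod's tip (the lower end).
- rod_top (a point): Centre of the flat top of the depth rod's handle, 140 mm from the tip. Hole depth = 140 mm minus the length from the block's top face to this point once bottomed.
- stand: Fixed wooden tool stand, 60 mm (x) x 190 mm (y), 50 mm tall, with three 12 mm square holes 40 mm deep in a row along its y axis, 62 mm apart (y = -62, 0, 62 mm). Origin at the centre of its underside. The three tools in it stand in any order.
- awl: Bystander: awl with a dark ball-shaped handle 34 mm wide, standing in the stand, top 138 mm above its lower end. Origin at its lower end.
- bodkin: Bystander: bodkin with a pear-shaped handle 36 mm wide, standing in the stand, top 152 mm above its lower end. Origin at its lower end.
- gauge: Fixed length gauge: wooden base 200 mm (x) x 60 mm (y), 18 mm high, with a dark wooden fence (50 mm wide, 26 mm high above the base) at its -x end, a 10 mm tick scale that starts at the fence's face (longer ticks each 50 mm), and a steel stop that slides along its x axis. Origin at the centre of its underside.
- gauge_zero (a point): On the gauge's base, at the fence's face that looks towards the stop: zero of the scale, on the gauge's centre line, 18 mm above the bench.
- stop (a joint): The stop's position in m: the clear gap between the fence's face and the stop's face that looks at it; 0 = touching the fence, grows away from it (gauge's +x), at most 0.135. Slides with about 2 N of friction and stays where it is left. Starts wide open, 0.095 to 0.125.
- stop_tab (a point): Centre of the top of the stop's upright steel tab, 71 mm above the bench. The tab is 14 mm thick along the slide (its face towards the fence is 7 mm from this point), 24 mm wide across it and 40 mm tall, with a low 12 mm foot under it.
- wax: Bystander: round block of yellow beeswax, 42 mm wide, 22 mm high, between block and gauge.
- pliers: Bystander: dark steel pliers, 120 mm long, lying near the robot.
- iron: Bystander: flat steel rapping iron, 320 mm long, lying beyond the block.
- hammer: Bystander: hammer, 260 mm long, lying beyond the stand.
- shears: Bystander: pruning shears with red grips, 160 mm long, lying to the robot's right.
- jar: Bystander: closed glass jar, 64 mm wide, 90 mm high, beyond the gauge.
Mind the look-alikes: they are no part of the job. Leave any yellow look-alike of the rod alone. There is more than one size of the block; the job needs the larger.

How it is judged (in metres and radians):
On the way:
1. the depth rod is slid down the hole until its tip sits on the bottom (within 1.5 mm) (z of bore_bottom_c0 in the frame of rod_tip between -0.0035 and 0.001 m and horizontal distance between rod_tip and bore_mouth below 0.004 m and angle between rod's own z axis and vertical below 0.1 rad and z of rod_tip in the frame of bore_mouth below -0.028 m), for 0.2 s.
At the end, for the whole second after the job is handed in: The depth rod stands by itself in the block's hole with its tip on the bottom (within 1.5 mm), at rest, and the gap between the gauge's fence and stop equals the measured hole depth within 4 mm; nothing is held (all of step 1 and ((z of rod_tip in the frame of bore_mouth between -0.034 and -0.031999 m and value of joint stop between 0.028 and 0.038 m) or (z of rod_tip in the frame of bore_mouth between -0.036 and -0.033999 m and value of joint stop between 0.03 and 0.04 m) or (z of rod_tip in the frame of bore_mouth between -0.038 and -0.035999 m and value of joint stop between 0.032 and 0.042 m) or (z of rod_tip in the frame of bore_mouth between -0.04 and -0.037999 m and value of joint stop between 0.034 and 0.044 m) or (z of rod_tip in the frame of bore_mouth between -0.042 and -0.039999 m and value of joint stop between 0.036 and 0.046 m) or (z of rod_tip in the frame of bore_mouth between -0.044 and -0.041999 m and value of joint stop between 0.038 and 0.048 m) or (z of rod_tip in the frame of bore_mouth between -0.046 and -0.043999 m and value of joint stop between 0.04 and 0.05 m) or (z of rod_tip in the frame of bore_mouth between -0.048 and -0.045999 m and value of joint stop between 0.042 and 0.052 m) or (z of rod_tip in the frame of bore_mouth between -0.05 and -0.047999 m and value of joint stop between 0.044 and 0.054 m) or (z of rod_tip in the frame of bore_mouth between -0.052 and -0.049999 m and value of joint stop between 0.046 and 0.056 m) or (z of rod_tip in the frame of bore_mouth between -0.054 and -0.051999 m and value of joint stop between 0.048 and 0.058 m) or (z of rod_tip in the frame of bore_mouth between -0.056 and -0.053999 m and value of joint stop between 0.05 and 0.06 m) or (z of rod_tip in the frame of bore_mouth between -0.058 and -0.055999 m and value of joint stop between 0.052 and 0.062 m) or (z of rod_tip in the frame of bore_mouth between -0.06 and -0.057999 m and value of joint stop between 0.054 and 0.064 m) or (z of rod_tip in the frame of bore_mouth between -0.062 and -0.059999 m and value of joint stop between 0.056 and 0.066 m) or (z of rod_tip in the frame of bore_mouth between -0.064 and -0.061999 m and value of joint stop between 0.058 and 0.068 m) or (z of rod_tip in the frame of bore_mouth between -0.066 and -0.063999 m and value of joint stop between 0.06 and 0.07 m) or (z of rod_tip in the frame of bore_mouth between -0.068 and -0.065999 m and value of joint stop between 0.062 and 0.072 m) or (z of rod_tip in the frame of bore_mouth between -0.07 and -0.067999 m and value of joint stop between 0.064 and 0.074 m) or (z of rod_tip in the frame of bore_mouth between -0.072 and -0.069999 m and value of joint stop between 0.066 and 0.076 m) or (z of rod_tip in the frame of bore_mouth between -0.074 and -0.071999 m and value of joint stop between 0.068 and 0.078 m)) and linear speed of rod below 0.02 m/s and velocity of joint stop between -0.01 and 0.01 m/s); the robot touches nothing.
It fails at once if the rod is pressed on the block or the hole's bottom with more than 25 N (contact force between rod and block above 25 N or contact force between rod and bore_bottom_c0 above 25 N).
It fails at once if another tool or bystander is moved by more than 30 mm (distance of any of awl, bodkin, wax, pliers, iron, hammer, shears, jar from where it was at the start of the episode above 0.03 m).
It also fails if it takes over 61 s, if anything falls off the work surface, if the arm or the gripper's body presses on something with over 40 N, if the wrist force passes 120 N, or if a joint passes its speed limit or range.

ROBOT

A 7-joint arm with a two-finger parallel gripper is mounted at the origin on the work surface. World frame = base frame: x ahead of the robot, y to its left, z up, the work surface at z = 0. Lengths are in mm, angles in rad, forces in N, time in s.
With the tool pointing down it reaches from about 425 to 1025 mm from the base axis. Payload 9.4 kg.
Tool frame: the origin (TCP) lies at the very end of the fingers, on their centre line; the grasp point (between the pads) lies 19 mm behind it (robot.grip_depth is the z of the grasp point in the tool frame, in mm); z points along the fingers, y is the direction in which the jaws open and shut (so a half turn about z gives the same grasp; the last joint's range is limited). The gripper opens to 93 mm and grips with 3 to 60 N. Pads are 15 mm wide; open, the fingers measure 128 mm over their backs; the gripper's body (75 mm by 188 mm) begins 65 mm behind the grasp point.
Start: joints at [-1.214, 0.599, -0.003, 1.599, 0.002, 0.943, -0.08], TCP at [304.738, 657.844, 218.618] pointing down, gripper open.
Joint ranges: [-2.57, 2.57], [-0.35, 1.97], [-1.29, 1.29], [0.11, 2.56], [-1.05, 4.19], [0.11, 1.86], [-2.63, 2.63]. Speed limits (rad/s): [2.22, 2.22, 3.01, 3.01, 3.14, 3.14, 3.14].

INTERFACE

Orientations are given as a unit quaternion [x, y, z, w].
In Python, from cell import status, optics, robot gives the robot as it stands. The module is installed in compiled form; this text tells all that it offers.
- The arm moves only by the tool play_rows, never from a script. Its argument "steps" is a list of rows, each an object with "jaw": the closure, from 0 (fully open) to 1 (shut); "travel": the shift along the tool's x, y, z in cm, a list of three; "turn": the turn about the tool's z in rad. In form: [{"jaw": jaw, "travel": [dx, dy, dz], "turn": turn}, ...]. A call has 1 to 12 rows; each row is the pose to reach, as a shift and turn from the pose commanded when the call began, along the tool's axes at that moment; what a row does not reach only later rows make up. A row lasts 1/8 s, in which the tool goes at most 62.5 mm and 10.7 degrees, less where a joint would pass 70% of its speed; a pose out of reach is approached as far as the arm can. A call with a gripper value outside its range is refused whole. The fingers move at their own pace and stop on an object; "force" is the grip in N (left out, the last holds). Time passes only in rows, so rows that repeat a pose let the fingers close. It gives the time, the measured TCP pose, the force and the opening at its end, in the units of the state.
- status.sense(): the state, without advancing time (a new reading comes with each control period).
- optics.get_image(name): name is "side" or "top"; returns a dict with "frame" (420x560x3 uint8, red, green, blue), "fx", "fy", "cx", "cy" (pixels), "eye" and "orientation" of the camera in the world. Camera axes: x right, y down, z forward; pixel columns grow to the right and rows downward; lengths in mm; the calibration is good to about 2 mm. A picture is of the moment at which its call begins. There is no depth.
- robot.close_job(): hands the job in, once; it reports no verdict.
The state is a dict: "t": time; "joint_positions": joint angles; "joint_velocities": joint speeds; "tau": joint torques, N m; "position": TCP position; "tool_rot": TCP orientation; "contact_force": force on the tool from outside, world axes, zero at the start; "ft_torque": the same for the moment, N m; "finger_gap": finger opening in mm.
Only numpy, scipy, OpenCV 4.12 (cv2) and the standard library are available. Lean on these libraries where they do the work, as an engineer would, in place of code of your own. Each camera call takes 0.05 s, during which the arm holds its last target. There are 200 camera calls.

## Working session

There is one attempt and no reset: what is moved stays moved. The work goes in short steps, Python scripts to look and compute and a tool call to move; the robot and the scene stay as the last step left them, time stands still between calls to the robot, and variables do not carry over. Pictures are saved under pics/ and viewed, about 8 in all and at most 12, crops included, and the job is handed in when it is done.

Besides the shell and the picture viewer there is one more tool, called after ">>>" in YAML: its name, and indented under it one key for each argument. play_rows: Moves the arm, as the interface text tells. Its arguments: {"type":"object","properties":{"steps":{"type":"array"},"force":{"type":"number"}},"required":["steps"]}

```bash
mkdir -p pics
cat > h.py <<'E'
import numpy as np, cv2
from scipy.spatial.transform import Rotation as R
from cell import status, optics, robot
def ray(im,u,v):
    d=R.from_quat(im["orientation"]).apply([(u-im["cx"])/im["fx"],(v-im["cy"])/im["fy"],1]); return np.array(im["eye"]),d
def at_z(im,u,v,z):
    e,d=ray(im,u,v); return e+d*(z-e[2])/d[2]
def proj(im,p):
    c=R.from_quat(im["orientation"]).inv().apply(np.array(p)-im["eye"]); return im["fx"]*c[0]/c[2]+im["cx"],im["fy"]*c[1]/c[2]+im["cy"]
def save(im,n,box=None,s=1):
    f=im["frame"][:,:,::-1]
    if box: f=f[box[1]:box[3],box[0]:box[2]]
    cv2.imwrite("pics/"+n,cv2.resize(f,None,fx=s,fy=s,interpolation=cv2.INTER_CUBIC))
E
python3 - <<'E'
from h import *
for n in("top","side"):
    im=optics.get_image(n); save(im,n+"1.png",s=1.42); print(n,im["fx"],im["cx"],im["cy"],im["eye"],im["orientation"])
s=status.sense(); print(s,robot.grip_depth)
E
```

```text
top 380.85859820189063 276.498556188751 208.0638208499844 [ 420.17842769  -79.88978282 1036.9812514 ] [-0.69965943  0.70887588 -0.05592274  0.06960111]
side 407.8990703332896 275.1329290733215 207.61067557557234 [115.68131841 580.84530763 690.69966761] [-0.27213753  0.84205607 -0.44354898  0.1419403 ]
{'t': 0.1, 'joint_positions': array([-1.21368291,  0.60002089, -0.00255201,  1.6000112 ,  0.00181502,
        0.94290541, -0.07979684]), 'joint_velocities': array([ 0.00035756, -0.00385874, -0.00128197, -0.00262216, -0.00014358,
       -0.00099938,  0.00033793]), 'tau': array([ 5.65370676e-03, -7.66552019e+01,  1.50246955e+00, -2.52937013e+01,
       -5.23106055e-02,  1.35812885e-02,  3.24863140e-05]), 'position': array([304.5775475 , 657.46093031, 217.87752226]), 'tool_rot': array([ 2.15171925e-01,  9.76575953e-01, -6.66796235e-04, -7.86564956e-05]), 'contact_force': array([-0.24825503,  0.22184307, -0.11071119]), 'ft_torque': array([0.0306797 , 0.01322564, 0.00067673]), 'finger_gap': 93.02911391681752} -18.8
```

View pics/top1.png

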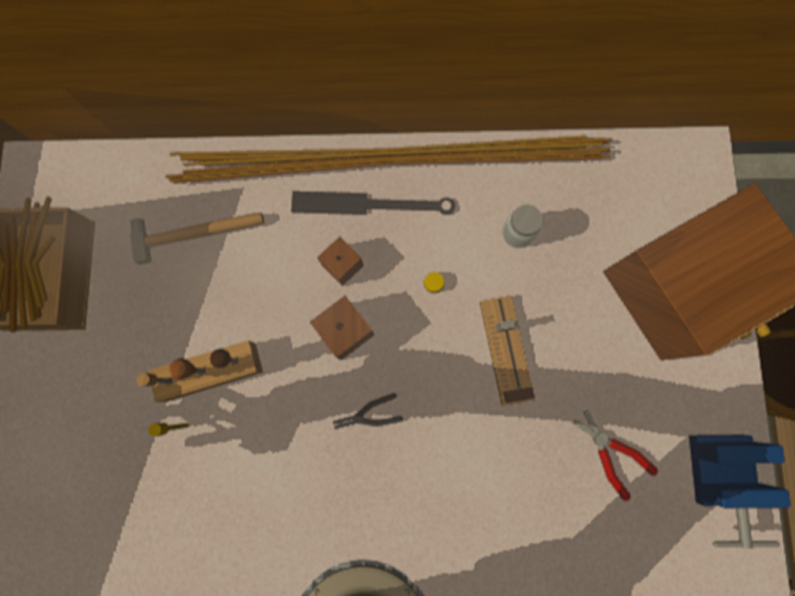

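View pics/side1.png

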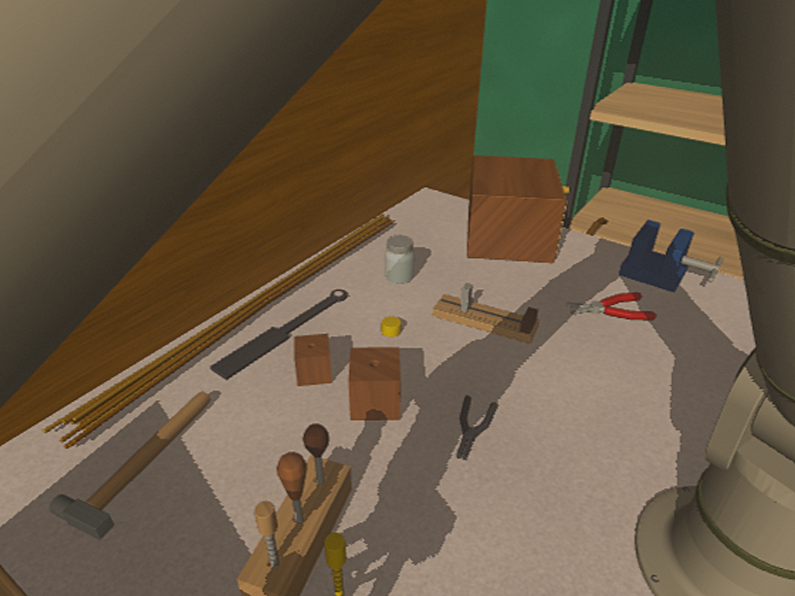

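The pictures show these candidates for the rod, in viewed-picture pixels:
- Pale cylinder in the stand: side (265,518), top (146,380).
- Yellow look-alike standing outside the stand: side (335,550), top (157,429).
- Pear-handled bodkin: side (291,470).
- Ball-handled awl: side (316,438).

I choose the pale cylinder. For the block, the larger one is at top (342,327), side (375,385); the smaller is at top (340,260). Next are close crops.

Run:
```python
from h import *
a=optics.get_image("top");b=optics.get_image("side")
def c(im,x,y,w,h,s): return cv2.resize(im["frame"][y:y+h,x:x+w,::-1],(w*s,h*s),interpolation=cv2.INTER_CUBIC)
# top: stand (90,230,100x75), block(210,200,60x60), gauge(330,200,60x90)
m=np.zeros((600,800,3),np.uint8)
m[:300,:400]=c(a,90,230,100,75,4); m[:300,400:700]=c(a,210,205,60,60,5)
m[300:600,:300]=c(a,330,203,60,60,5)[:300]; m[300:600,300:400]=0
m[300:600,300:550]=c(a,330,243,50,60,5)
m[300:540,550:800]=c(b,235,235,50,48,5)
cv2.imwrite("pics/m1.png",m)
m=np.zeros((600,800,3),np.uint8)
m[:600,:400]=c(b,165,295,100,125,5)[:600,:400]
m[:300,400:800]=c(b,300,190,80,60,5)
cv2.imwrite("pics/m2.png",m)
```

```text
(no output)
```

View pics/m1.png

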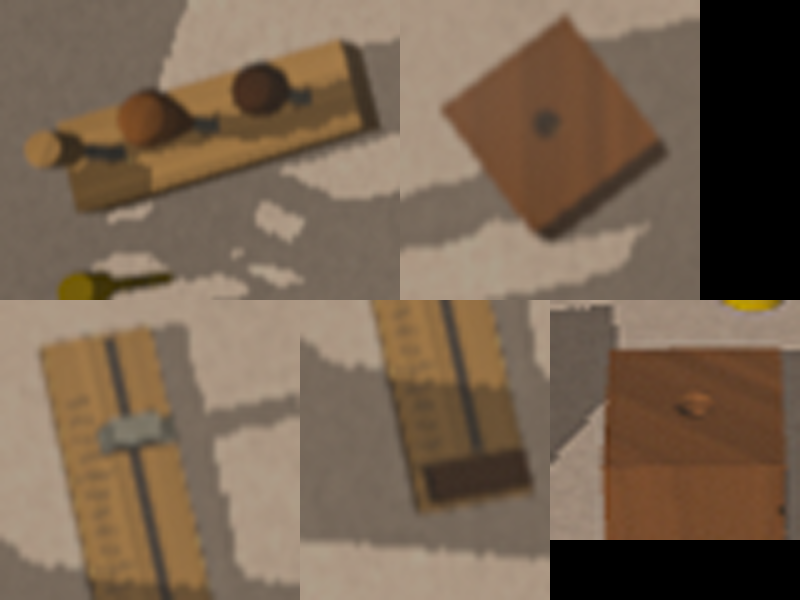

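View pics/m2.png

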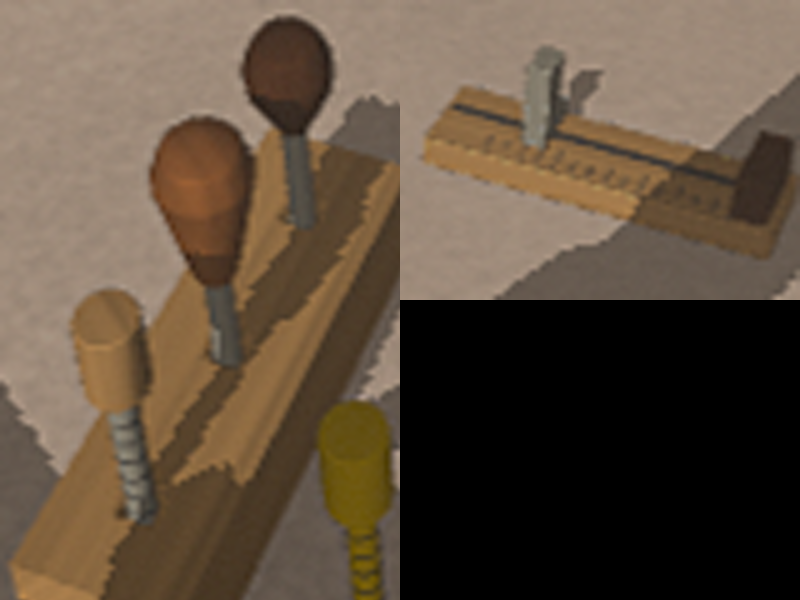

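Run:
```python
from h import *
np.set_printoptions(precision=1,suppress=True)
a=optics.get_image("top");b=optics.get_image("side")
def tri(p,q):
    e1,d1=ray(a,*p);e2,d2=ray(b,*q);d1/=np.linalg.norm(d1);d2/=np.linalg.norm(d2)
    A=np.c_[d1,-d2];t=np.linalg.lstsq(A,e2-e1,rcond=None)[0];x=e1+d1*t[0];y=e2+d2*t[1];return (x+y)/2,np.linalg.norm(x-y)
# m1 top-left s4 off(90,230); block s5 off(210,205) at x400; gauges
T=lambda u,v:((u+.5)/4-.5+90,(v+.5)/4-.5+230)
B=lambda u,v:((u-400+.5)/5-.5+210,(v+.5)/5-.5+205)
G1=lambda u,v:((u+.5)/5-.5+330,(v-300+.5)/5-.5+203)
G2=lambda u,v:((u-300+.5)/5-.5+330,(v-300+.5)/5-.5+243)
SB=lambda u,v:((u-550+.5)/5-.5+235,(v-300+.5)/5-.5+235)
S=lambda u,v:((u+.5)/5-.5+165,(v+.5)/5-.5+295)
SG=lambda u,v:((u-400+.5)/5-.5+300,(v+.5)/5-.5+190)
print("rodtop",at_z(a,*T(41,150),150),at_z(b,*S(110,316),150),tri(T(41,150),S(110,316)))
print("rod base top",at_z(a,*T(122,154),50),"side",at_z(b,*S(143,517),50))
print("stand corners top z50",[at_z(a,*T(*p),50) for p in((342,40),(365,127),(80,212),(58,122))])
print("bodkin",at_z(a,*T(148,118),145),at_z(b,*S(202,165),145),"awl",at_z(a,*T(259,89),131),at_z(b,*S(288,70),131))
print("hole",at_z(a,*B(545,123),85),at_z(b,*SB(693,405),85),tri(B(545,123),SB(693,405)))
print("blk corners",[at_z(a,*B(*p),85) for p in((567,15),(665,148),(545,232),(442,110))])
print("gauge base z18",[at_z(a,*p,18) for p in(G1(40,345),G1(150,328),G2(417,513))])
print("slot",at_z(a,*G1(110,338),18),at_z(a,*G2(477,450),18))
print("tab",at_z(a,*G1(152,428),71),at_z(b,*SG(546,54),71))
print("fence top side",[at_z(b,*SG(*p),44) for p in((764,134),(797,140))])
print("fence top top",[at_z(a,*G2(*p),44) for p in((424,466),(524,450),(532,487),(434,502))])
```

```text
rodtop [446.3 348.6 150. ] [447.6 348.4 150. ] (array([446.7, 348.5, 150.7]), np.float64(0.9384392266485692))
rod base top [446.1 343.9  50. ] side [444.5 353.   50. ]
stand corners top z50 [array([517.9, 203.7,  50. ]), array([461.5, 186.8,  50. ]), array([409.6, 368.8,  50. ]), array([467.1, 387. ,  50. ])]
bodkin [464.3 289.  145. ] [467.9 287.8 145. ] awl [481.3 229.1 131. ] [481.4 231.9 131. ]
hole [538.7  33.8  85. ] [540.4  34.1  85. ] (array([539.3,  34.1,  85.3]), np.float64(1.6697764739682188))
blk corners [array([593.8,  22.9,  85. ]), array([525.2, -26.7,  85. ]), array([483.9,  33.4,  85. ]), array([546.,  86.,  85.])]
gauge base z18 [array([ 591.2, -226.3,   18. ]), array([ 599.7, -286.1,   18. ]), array([ 395.6, -258.7,   18. ])]
slot [ 594.5 -264.2   18. ] [ 427.7 -291.6   18. ]
tab [ 538.7 -273.8   71. ] [ 542.3 -267.4   71. ]
fence top side [array([ 425.8, -305. ,   44. ]), array([ 408.9, -310.3,   44. ])]
fence top top [array([ 419.8, -258.8,   44. ]), array([ 427.3, -310.2,   44. ]), array([ 408.6, -313.2,   44. ]), array([ 401.7, -263.1,   44. ])]
```

Rod top is at about (447, 348.5, 150), the hole mouth at (539.5, 34, 85), and the jaws should open across the stand row. I'll add a helper for the travel values, then move above the rod.

```bash
cat >> h.py <<'E'
def go(x,y,z,jawdeg=None):
    s=status.sense(); r=R.from_quat(s["tool_rot"]); d=r.inv().apply(np.array([x,y,z])-s["position"])/10
    j=r.apply([0,1,0]); a=np.degrees(np.arctan2(j[1],j[0])); t=0
    if jawdeg is not None: t=-np.radians((jawdeg-a+90)%180-90)
    print("travel cm",d.round(3),"turn",round(t,3),"| pos",s["position"].round(1),"jaw deg",a.round(1),"tilt",np.degrees(np.arccos(-r.apply([0,0,1])[2])).round(2),"F",s["contact_force"].round(1),"gap",s["finger_gap"].round(1),"t",s["t"])
E
python3 -c "
from h import *
go(446.8,348.5,215,15.5)
a=optics.get_image('top')
print(at_z(a,90+80/4-.4,230+285/4-.4,140))"
```

```text
Traceback (most recent call last):
  File "h.py", line 18, in go
    print("travel cm",d.round(3),"turn",round(t,3),"| pos",s["position"].round(1),"jaw deg",a.round(1),"tilt",np.degrees(np.arccos(-r.apply([0,0,1])[2])).round(2),"F",s["contact_force"].round(1),"gap",s["finger_gap"].round(1),"t",s["t"])
                                                                                                                                                                                                         ^^^^^^^^^^^^^^^^^^^^^
AttributeError: 'float' object has no attribute 'round'
```

```bash
sed -i 's/s\["finger_gap"\].round(1)/round(s["finger_gap"],1)/' h.py
python3 -c "
from h import *
go(446.8,348.5,215,15.5)
a=optics.get_image('top')
print(at_z(a,90+80/4-.4,230+285/4-.4,140))"
```

```text
travel cm [-25.892 -22.081   0.345] turn 0.866 | pos [304.7 657.7 218.3] jaw deg 65.1 tilt 0.03 F [0.5 0.8 0.1] gap 93.1 t 0.3
[369.17151097 325.17936406 140.        ]
```

>>> play_rows:
  steps:
    - {"jaw":0.5,"travel":[-4.3,-3.7,0.3],"turn":0.14}
    - {"jaw":0.5,"travel":[-25.9,-22.1,0.3],"turn":0.866}
    - {"jaw":0.5,"travel":[-25.9,-22.1,0.3],"turn":0.866}
    - {"jaw":0.5,"travel":[-25.9,-22.1,0.3],"turn":0.866}
    - {"jaw":0.5,"travel":[-25.9,-22.1,0.3],"turn":0.866}
    - {"jaw":0.5,"travel":[-25.9,-22.1,0.3],"turn":0.866}
    - {"jaw":0.5,"travel":[-25.9,-22.1,0.3],"turn":0.866}
    - {"jaw":0.5,"travel":[-25.9,-22.1,0.3],"turn":0.866}
    - {"jaw":0.5,"travel":[-25.9,-22.1,0.3],"turn":0.866}
    - {"jaw":0.5,"travel":[-25.9,-22.1,0.3],"turn":0.866}
  force: 20

```text
t: 1.6
position: [446.3, 349.4, 215.5]
tool_rot: [0.604, 0.797, -0.0, -0.0]
contact_force: [0.7, -0.3, -0.3]
finger_gap: 46.5
```

```bash
python3 -c "
from h import *
go(446.8,348.5,114,15.5)"
```

```text
travel cm [-0.1    0.021 10.146] turn 0.002 | pos [446.3 349.4 215.5] jaw deg 15.6 tilt 0.01 F [ 0.7 -0.3 -0.3] gap 46.5 t 1.6
```

>>> play_rows:
  steps:
    - {"jaw":0.5,"travel":[-0.1,0,3],"turn":0}
    - {"jaw":0.5,"travel":[-0.1,0,6],"turn":0}
    - {"jaw":0.5,"travel":[-0.1,0,9],"turn":0}
    - {"jaw":0.5,"travel":[-0.1,0,10.15],"turn":0}
    - {"jaw":0.5,"travel":[-0.1,0,10.15],"turn":0}
    - {"jaw":0.7,"travel":[-0.1,0,10.15],"turn":0}
    - {"jaw":1,"travel":[-0.1,0,10.15],"turn":0}
    - {"jaw":1,"travel":[-0.1,0,10.15],"turn":0}
    - {"jaw":1,"travel":[-0.1,0,10.15],"turn":0}
    - {"jaw":1,"travel":[-0.1,0,10.15],"turn":0}
    - {"jaw":1,"travel":[-0.1,0,10.15],"turn":0}
  force: 35

```text
t: 2.98
position: [447.5, 347.8, 114.7]
tool_rot: [0.605, 0.796, 0.001, 0.0]
contact_force: [-0.9, 0.2, 6.4]
finger_gap: 21.1
```

```bash
python3 -c "
from h import *
go(446.8,348.5,240)"
```

```text
travel cm [  0.094  -0.033 -12.53 ] turn 0 | pos [447.5 347.8 114.7] jaw deg 15.5 tilt 0.06 F [-0.9  0.2  6.4] gap 21.1 t 2.975
```

>>> play_rows:
  steps:
    - {"jaw":1,"travel":[0,0,-1],"turn":0}
    - {"jaw":1,"travel":[0,0,-3],"turn":0}
    - {"jaw":1,"travel":[0,0,-6],"turn":0}
    - {"jaw":1,"travel":[0,0,-10],"turn":0}
    - {"jaw":1,"travel":[0,0,-14],"turn":0}
    - {"jaw":1,"travel":[0,0,-17.5],"turn":0}
    - {"jaw":1,"travel":[0,0,-17.5],"turn":0}
    - {"jaw":1,"travel":[0,0,-17.5],"turn":0}

```text
t: 3.98
position: [446.5, 347.1, 288.7]
tool_rot: [0.605, 0.796, -0.0, -0.0]
contact_force: [0.7, -0.2, -0.4]
finger_gap: 21.3
```

Run:
```python
from h import *
go(539.5,34,285,15.5)
a=optics.get_image("top");b=optics.get_image("side")
s=status.sense();p=s["position"]
print([proj(c,p-[0,0,104]) for c in(a,b)],[proj(c,p) for c in(a,b)])
u,v=map(int,proj(b,p-[0,0,60])); save(b,"s2.png",(u-60,v-70,u+60,v+70),4)
```

```text
travel cm [-32.657   0.574   0.378] turn 0.001 | pos [446.5 347.1 288.7] jaw deg 15.5 tilt 0.05 F [ 0.7 -0.2 -0.4] gap 21.3 t 3.975
[(np.float64(93.31729480464509), np.float64(266.694474331659)), (np.float64(185.0465986382879), np.float64(343.3881713606994))] [(np.float64(67.22311095972745), np.float64(265.3631547663869)), (np.float64(175.47146686870576), np.float64(293.76995368451486))]
```

View pics/s2.png

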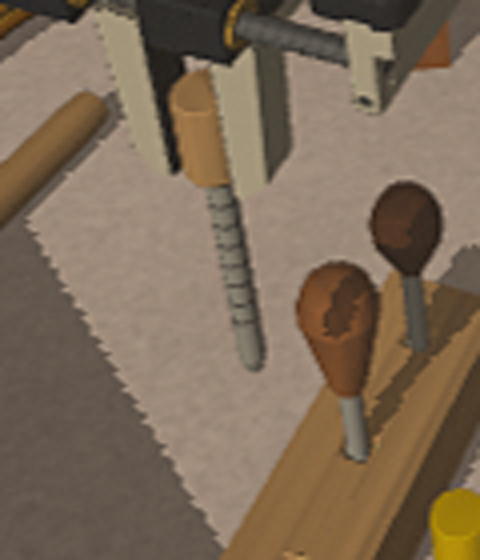

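The rod is gripped upright (handle at crop (198,130), tip at (253,368)) and clear of the stand; the bodkin and awl are untouched. Moving over the hole.

>>> play_rows:
  steps:
    - {"jaw":1,"travel":[-4,0.1,0],"turn":0}
    - {"jaw":1,"travel":[-9,0.2,0],"turn":0}
    - {"jaw":1,"travel":[-14,0.3,0],"turn":0}
    - {"jaw":1,"travel":[-19,0.4,0],"turn":0}
    - {"jaw":1,"travel":[-24,0.5,0],"turn":0}
    - {"jaw":1,"travel":[-29,0.6,2],"turn":0}
    - {"jaw":1,"travel":[-32.1,0.6,4.5],"turn":0}
    - {"jaw":1,"travel":[-32.7,0.6,7],"turn":0}
    - {"jaw":1,"travel":[-32.7,0.6,8],"turn":0}
    - {"jaw":1,"travel":[-32.7,0.6,8],"turn":0}
    - {"jaw":1,"travel":[-32.7,0.6,8],"turn":0}

```text
t: 5.45
position: [540.7, 34.8, 209.7]
tool_rot: [0.605, 0.796, 0.0, 0.0]
contact_force: [-0.9, 1.0, -0.3]
finger_gap: 21.6
```

Run:
```python
from h import *
go(539.5,34,205,15.5)
a=optics.get_image("top");b=optics.get_image("side")
p=status.sense()["position"]
m=np.zeros((600,800,3),np.uint8)
u,v=map(int,proj(b,[539,34,100])); print("side org",u-40,v-50)
m[:600,:480]=cv2.resize(b["frame"][v-50:v+50,u-40:u+40,::-1],(480,600),interpolation=cv2.INTER_CUBIC)
u,v=map(int,proj(a,[539,34,85])); print("top org",u-25,v-25)
m[:320,480:800]=cv2.resize(a["frame"][v-25:v+25,u-25:u+25,::-1],(320,320),interpolation=cv2.INTER_CUBIC)
cv2.imwrite("pics/s3.png",m)
print([proj(c,p-[0,0,104]) for c in(a,b)],proj(b,[539.5,34,85]))
```

```text
travel cm [-0.04  -0.138  0.467] turn 0.002 | pos [540.7  34.8 209.7] jaw deg 15.6 tilt 0.04 F [-0.9  1.  -0.3] gap 21.6 t 5.45
side org 223 200
top org 213 204
[(np.float64(237.2438537690685), np.float64(227.30527801003953)), (np.float64(262.7745933999555), np.float64(248.48786450317073))] (np.float64(263.55033715347724), np.float64(255.73061970423143))
```

View pics/s3.png

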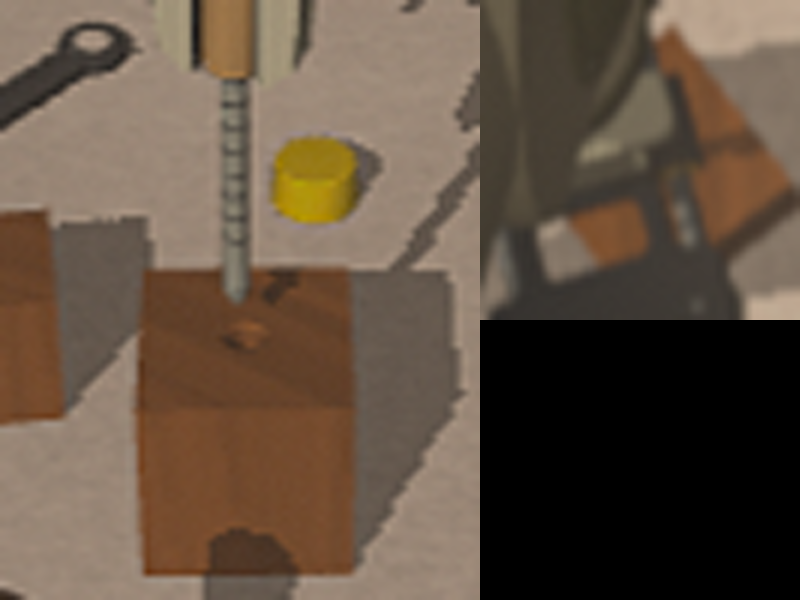

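Run:
```python
from h import *
b=optics.get_image("side")
S=lambda u,v:((u+.5)/6-.5+223,(v+.5)/6-.5+200)
r=R.from_quat(b["orientation"]); print("cam right",r.apply([1,0,0]).round(2),"down",r.apply([0,1,0]).round(2))
p=status.sense()["position"]
for z in (104,30,15): print(proj(b,p-[0,0,z]))
print("rod pix near tip/at handle end",S(235,290),S(233,85))
h=at_z(b,*S(244,336),85); print("hole",h)
# z of tip guess
for z in(104,106): print(z,at_z(b,*S(235,301),p[2]-z))
```

```text
cam right [-0.81 -0.58  0.  ] down [-0.33  0.46 -0.82]
(np.float64(262.7949522494963), np.float64(248.47413066993786))
(np.float64(262.27657483028685), np.float64(221.51496823009902))
(np.float64(262.16527473991243), np.float64(215.72660418339996))
rod pix near tip/at handle end (261.75, 247.91666666666666) (261.4166666666667, 213.75)
hole [540.34440806  33.99772955  85.        ]
104 [540.04824774  39.36761441 105.90317518]
106 [541.49957974  37.51576441 103.90317518]
```

```bash
python3 -c "
from h import *
go(538.5,33.4,189,15.5)"
```

```text
travel cm [-0.051 -0.256  2.09 ] turn 0.001 | pos [540.8  34.6 209.9] jaw deg 15.6 tilt 0.08 F [ 0.   0.2 -0.3] gap 21.1 t 5.6
```

>>> play_rows:
  steps:
    - {"jaw":1,"travel":[-0.05,-0.25,0],"turn":0}
    - {"jaw":1,"travel":[-0.05,-0.25,1],"turn":0}
    - {"jaw":1,"travel":[-0.05,-0.25,1.9],"turn":0}
    - {"jaw":1,"travel":[-0.05,-0.25,2.1],"turn":0}
    - {"jaw":1,"travel":[-0.05,-0.25,2.3],"turn":0}
    - {"jaw":1,"travel":[-0.05,-0.25,2.5],"turn":0}
    - {"jaw":1,"travel":[-0.05,-0.25,2.5],"turn":0}

```text
t: 6.48
position: [538.2, 32.9, 184.1]
tool_rot: [0.605, 0.796, 0.0, 0.0]
contact_force: [-0.0, -0.2, -0.1]
finger_gap: 21.6
```

Run:
```python
from h import *
go(538.5,33.4,180,15.5)
b=optics.get_image("side")
save(b,"s4.png",(223,200,303,300),6)
```

```text
travel cm [0.043 0.042 0.411] turn 0.0 | pos [538.2  32.9 184.1] jaw deg 15.5 tilt 0.0 F [-0.  -0.2 -0.1] gap 21.6 t 6.475
```

View pics/s4.png

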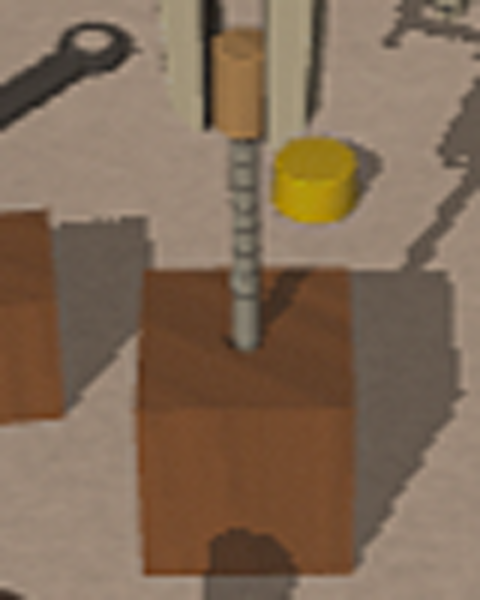

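The tip is in the mouth at (246,348) with no contact force. Descending through the clip in small steps.

>>> play_rows:
  steps:
    - {"jaw":1,"travel":[0,0,0.2],"turn":0}
    - {"jaw":1,"travel":[0,0,0.4],"turn":0}
    - {"jaw":1,"travel":[0,0,0.6],"turn":0}
    - {"jaw":1,"travel":[0,0,0.8],"turn":0}

```text
t: 7.02
position: [538.4, 32.8, 176.1]
tool_rot: [0.605, 0.796, 0.0, 0.0]
contact_force: [1.1, 0.2, 0.2]
finger_gap: 21.6
```

>>> play_rows:
  steps:
    - {"jaw":1,"travel":[0,0,0.2],"turn":0}
    - {"jaw":1,"travel":[0,0,0.4],"turn":0}
    - {"jaw":1,"travel":[0,0,0.6],"turn":0}
    - {"jaw":1,"travel":[0,0,0.8],"turn":0}

```text
t: 7.52
position: [538.6, 33.0, 168.3]
tool_rot: [0.605, 0.796, 0.0, 0.0]
contact_force: [1.2, -1.0, 5.2]
finger_gap: 21.4
```

>>> play_rows:
  steps:
    - {"jaw":1,"travel":[0,0,0.2],"turn":0}
    - {"jaw":1,"travel":[0,0,0.4],"turn":0}
    - {"jaw":1,"travel":[0,0,0.6],"turn":0}
    - {"jaw":1,"travel":[0,0,0.8],"turn":0}

```text
t: 8.02
position: [538.5, 32.9, 160.1]
tool_rot: [0.605, 0.796, 0.0, 0.0]
contact_force: [1.2, -0.2, 4.3]
finger_gap: 21.5
```

>>> play_rows:
  steps:
    - {"jaw":1,"travel":[0,0,0.2],"turn":0}
    - {"jaw":1,"travel":[0,0,0.4],"turn":0}
    - {"jaw":1,"travel":[0,0,0.4],"turn":0}

```text
t: 8.4
position: [538.2, 32.9, 155.7]
tool_rot: [0.605, 0.796, -0.0, 0.0]
contact_force: [3.5, -0.1, -1.8]
finger_gap: 21.5
```

>>> play_rows:
  steps:
    - {"jaw":1,"travel":[0,0,0.15],"turn":0}
    - {"jaw":1,"travel":[0,0,0.25],"turn":0}

```text
t: 8.65
position: [538.3, 32.9, 153.7]
tool_rot: [0.605, 0.796, 0.0, 0.0]
contact_force: [2.0, -0.8, 3.8]
finger_gap: 21.6
```

```bash
python3 -c "
from h import *
go(538.3,33,150)"
```

```text
travel cm [ 0.015 -0.001  0.373] turn 0 | pos [538.3  32.9 153.7] jaw deg 15.5 tilt 0.02 F [ 2.  -0.8  3.8] gap 21.6 t 8.65
```

>>> play_rows:
  steps:
    - {"jaw":1,"travel":[0,0,0.15],"turn":0}
    - {"jaw":1,"travel":[0,0,0.25],"turn":0}

```text
t: 8.9
position: [538.4, 32.9, 151.2]
tool_rot: [0.605, 0.796, 0.0, 0.0]
contact_force: [3.0, 0.0, 3.8]
finger_gap: 21.6
```

>>> play_rows:
  steps:
    - {"jaw":1,"travel":[0,0,0.15],"turn":0}
    - {"jaw":1,"travel":[0,0,0.25],"turn":0}

```text
t: 9.15
position: [538.4, 32.9, 148.6]
tool_rot: [0.605, 0.796, 0.0, 0.0]
contact_force: [2.1, -0.9, 5.1]
finger_gap: 21.6
```

>>> play_rows:
  steps:
    - {"jaw":1,"travel":[0,0.03,0.15],"turn":0}
    - {"jaw":1,"travel":[0,0.05,0.25],"turn":0}

```text
t: 9.4
position: [538.5, 33.0, 146.0]
tool_rot: [0.605, 0.796, -0.0, -0.0]
contact_force: [2.5, -1.1, 4.6]
finger_gap: 20.9
```

>>> play_rows:
  steps:
    - {"jaw":1,"travel":[0,0.03,0.15],"turn":0}
    - {"jaw":1,"travel":[0,0.05,0.25],"turn":0}

```text
t: 9.65
position: [538.8, 33.1, 143.4]
tool_rot: [0.605, 0.796, -0.0, -0.0]
contact_force: [1.3, -0.9, 3.8]
finger_gap: 21.8
```

>>> play_rows:
  steps:
    - {"jaw":1,"travel":[0,0,0.15],"turn":0}
    - {"jaw":1,"travel":[0,0,0.25],"turn":0}

```text
t: 9.9
position: [538.9, 33.1, 141.0]
tool_rot: [0.605, 0.796, -0.0, -0.0]
contact_force: [0.7, -0.5, 6.5]
finger_gap: 21.2
```

>>> play_rows:
  steps:
    - {"jaw":1,"travel":[0,0,0.1],"turn":0}

```text
t: 10.02
position: [539.0, 33.1, 140.2]
tool_rot: [0.605, 0.796, -0.0, -0.0]
contact_force: [-0.1, -0.7, 9.6]
finger_gap: 21.3
```

>>> play_rows:
  steps:
    - {"jaw":1,"travel":[0,0,0.05],"turn":0}
    - {"jaw":1,"travel":[0,0,0.05],"turn":0}

```text
t: 10.28
position: [539.0, 33.1, 139.8]
tool_rot: [0.605, 0.796, -0.0, -0.0]
contact_force: [0.9, -1.9, 7.5]
finger_gap: 21.3
```

```bash
python3 -c "
from h import *
go(538.3,33,139)"
```

```text
travel cm [ 0.009 -0.068  0.084] turn 0 | pos [539.   33.1 139.8] jaw deg 15.5 tilt 0.01 F [ 0.9 -1.9  7.5] gap 21.3 t 10.275
```

>>> play_rows:
  steps:
    - {"jaw":1,"travel":[0,0,0.05],"turn":0}
    - {"jaw":1,"travel":[0,0,0.05],"turn":0}

```text
t: 10.52
position: [539.0, 33.1, 139.5]
tool_rot: [0.605, 0.796, 0.0, -0.0]
contact_force: [-0.2, -1.5, 10.3]
finger_gap: 21.4
```

Bottom reached: contact was at about TCP z 141, and force now rises with each press. Releasing and rising.

>>> play_rows:
  steps:
    - {"jaw":0.5,"travel":[0,0,0],"turn":0}
    - {"jaw":0.5,"travel":[0,0,0],"turn":0}
    - {"jaw":0.5,"travel":[0,0,0],"turn":0}
    - {"jaw":0.5,"travel":[0,0,-2],"turn":0}
    - {"jaw":0.5,"travel":[0,0,-5],"turn":0}
    - {"jaw":0.5,"travel":[0,0,-8],"turn":0}
    - {"jaw":0.5,"travel":[0,0,-10],"turn":0}
    - {"jaw":0.5,"travel":[-5,0,-10],"turn":0}
    - {"jaw":0.5,"travel":[-10,0,-10],"turn":0}
    - {"jaw":0.5,"travel":[-15,0,-10],"turn":0}
    - {"jaw":0.5,"travel":[-15,0,-10],"turn":0}

```text
t: 11.9
position: [579.3, -115.8, 239.0]
tool_rot: [0.607, 0.794, -0.001, 0.001]
contact_force: [0.2, 0.4, -1.0]
finger_gap: 46.8
```

Run:
```python
from h import *
go(540,-271,140,9.3)
a=optics.get_image("top");b=optics.get_image("side")
m=np.zeros((600,800,3),np.uint8)
def c(im,x,y,w,h,s): return cv2.resize(im["frame"][y:y+h,x:x+w,::-1],(w*s,h*s),interpolation=cv2.INTER_CUBIC)
m[:600,:360]=c(b,233,200,60,100,6)
m[:300,360:760]=c(b,305,190,80,60,5)
m[300:600,360:660]=c(a,215,205,50,50,6)
cv2.imwrite("pics/s5.png",m)
```

```text
travel cm [-13.929  -7.852   9.932] turn 0.103 | pos [ 579.3 -115.8  239. ] jaw deg 15.2 tilt 0.11 F [ 0.2  0.4 -1. ] gap 46.8 t 11.9
```

View pics/s5.png

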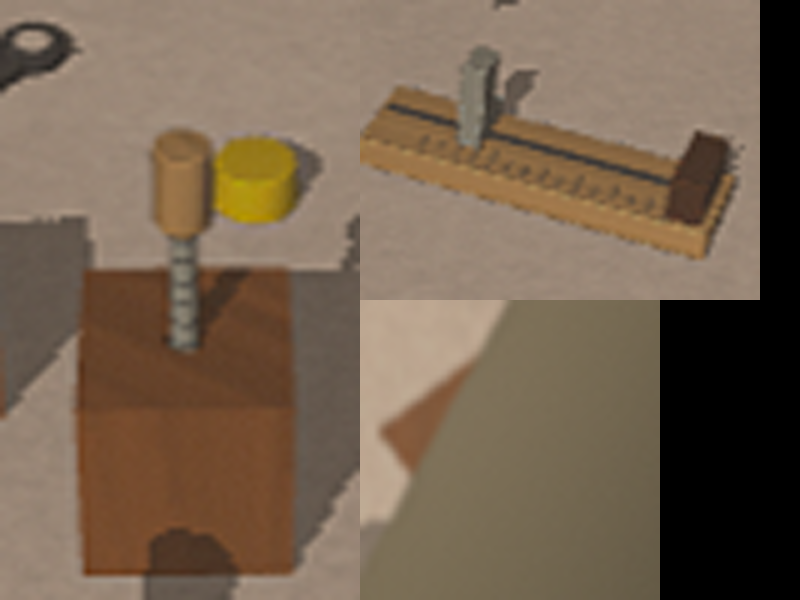

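Run:
```python
from h import *
b=optics.get_image("side")
S=lambda u,v:((u+.5)/6-.5+233,(v+.5)/6-.5+200)
G=lambda u,v:((u-360+.5)/5-.5+305,(v+.5)/5-.5+190)
print("rodtop px",S(182,145),"entry",S(184,345))
e=at_z(b,*S(184,344),85); print(e)
for z in(165,170,175,180): print(z,proj(b,[e[0],e[1],z]),proj(b,[539,33.1,z]),proj(b,[539,33.1,85]))
gx=np.array([.987,.16])
for n,p,z in(("tabtop",(484,51),71),("fence face front bottom",(668,215),18),("fence topL",(698,133),44),("tab foot front",(458,140),18)): q=at_z(b,*G(*p),z); print(n,q,q[:2]@gx)
go(540.5,-270.5,140,9.3)
```

```text
rodtop px (262.9166666666667, 223.75) entry (263.25, 257.0833333333333)
[537.63804641  37.57308741  85.        ]
165 (np.float64(262.71662510126356), np.float64(228.37963036573137)) (np.float64(263.4775560084322), np.float64(227.11580625364735)) (np.float64(263.97105327327785), np.float64(255.60146900535398))
170 (np.float64(262.6814265909918), np.float64(226.49641244950917)) (np.float64(263.44499637703785), np.float64(225.23639831101252)) (np.float64(263.97105327327785), np.float64(255.60146900535398))
175 (np.float64(262.64599594754264), np.float64(224.60077476451602)) (np.float64(263.41222292481984), np.float64(223.34464819688984)) (np.float64(263.97105327327785), np.float64(255.60146900535398))
180 (np.float64(262.6103308669512), np.float64(222.69259404224124)) (np.float64(263.3792335385805), np.float64(221.44043393322048)) (np.float64(263.97105327327785), np.float64(255.60146900535398))
tabtop [ 542.43243443 -271.01388774   71.        ] 492.01859074661866
fence face front bottom [ 420.15100717 -262.02644212   18.        ] 372.7648133382992
fence topL [ 426.61991617 -305.5309951    44.        ] 372.188898041692
tab foot front [ 545.70608111 -255.56980477   18.        ] 497.7207332883292
travel cm [-14.4    -7.985   9.866] turn 0.109 | pos [ 578.9 -110.4  238.7] jaw deg 15.6 tilt 0.07 F [ 0.6 -0.2  0.6] gap 46.4 t 12.05
```

>>> play_rows:
  steps:
    - {"jaw":0.5,"travel":[-5,-2.8,3],"turn":0.05}
    - {"jaw":0.5,"travel":[-10,-5.5,6],"turn":0.08}
    - {"jaw":0.5,"travel":[-14.4,-8,9.8],"turn":0.109}
    - {"jaw":0.5,"travel":[-14.4,-8,9.8],"turn":0.109}
    - {"jaw":0.5,"travel":[-14.4,-8,9.8],"turn":0.109}
    - {"jaw":0.5,"travel":[-14.4,-8,9.8],"turn":0.109}

```text
t: 12.8
position: [542.1, -269.3, 141.9]
tool_rot: [0.646, 0.763, 0.001, 0.0]
contact_force: [-0.1, 0.2, 0.2]
finger_gap: 46.7
```

```bash
python3 -c "
from h import *
go(540.5,-271,50,9.3)"
```

```text
travel cm [-0.14  -0.197  9.191] turn 0.003 | pos [ 542.1 -269.3  141.9] jaw deg 9.5 tilt 0.09 F [-0.1  0.2  0.2] gap 46.7 t 12.8
```

>>> play_rows:
  steps:
    - {"jaw":0.5,"travel":[-0.1,-0.1,3],"turn":0}
    - {"jaw":0.5,"travel":[-0.1,-0.1,6],"turn":0}
    - {"jaw":0.5,"travel":[-0.1,-0.1,8],"turn":0}
    - {"jaw":0.5,"travel":[-0.1,-0.1,9.1],"turn":0}
    - {"jaw":0.5,"travel":[-0.1,-0.1,9.1],"turn":0}
    - {"jaw":0.8,"travel":[-0.1,-0.1,9.1],"turn":0}
    - {"jaw":1,"travel":[-0.1,-0.1,9.1],"turn":0}
    - {"jaw":1,"travel":[-0.1,-0.1,9.1],"turn":0}
    - {"jaw":1,"travel":[-0.1,-0.1,9.1],"turn":0}
    - {"jaw":1,"travel":[-0.1,-0.1,9.1],"turn":0}
  force: 15

```text
t: 14.05
position: [540.4, -272.8, 50.5]
tool_rot: [0.647, 0.762, 0.0, 0.0]
contact_force: [0.6, 0.4, 4.5]
finger_gap: 14.0
```

```bash
python3 -c "
from h import *
p=status.sense()['position']; gx=np.array([.987,.16]); s=p[:2]@gx; print(s); q=p[:2]+gx*(429.4-s)
go(q[0],q[1],p[2],9.3)"
```

```text
489.7021006500732
travel cm [ 9.00e-03 -6.03e+00 -5.00e-03] turn -0.0 | pos [ 540.4 -272.8   50.5] jaw deg 9.3 tilt 0.05 F [0.6 0.4 4.5] gap 14.0 t 14.05
```

>>> play_rows:
  steps:
    - {"jaw":1,"travel":[0,-1.5,0],"turn":0}
    - {"jaw":1,"travel":[0,-3,0],"turn":0}
    - {"jaw":1,"travel":[0,-4.5,0],"turn":0}
    - {"jaw":1,"travel":[0,-6,0],"turn":0}
    - {"jaw":1,"travel":[0,-6,0],"turn":0}
    - {"jaw":1,"travel":[0,-6,0],"turn":0}
    - {"jaw":0.7,"travel":[0,-6,0],"turn":0}
    - {"jaw":0.7,"travel":[0,-6,0],"turn":0}
    - {"jaw":0.7,"travel":[0,-6,0],"turn":0}
    - {"jaw":0.7,"travel":[0,-6,-4],"turn":0}
    - {"jaw":0.7,"travel":[0,-6,-8],"turn":0}
    - {"jaw":0.7,"travel":[0,-6,-12],"turn":0}

```text
t: 15.55
position: [480.4, -282.1, 171.1]
tool_rot: [0.648, 0.762, -0.0, -0.0]
contact_force: [0.2, -0.4, 0.2]
finger_gap: 28.1
```

>>> play_rows:
  steps:
    - {"jaw":0.7,"travel":[4,-2,-3],"turn":0}
    - {"jaw":0.7,"travel":[0,-8,-6],"turn":0}
    - {"jaw":0.7,"travel":[0,-8,-6],"turn":0}

```text
t: 15.92
position: [400.0, -296.7, 231.7]
tool_rot: [0.648, 0.761, 0.0, 0.001]
contact_force: [0.7, 0.2, 0.2]
finger_gap: 28.0
```

Run:
```python
from h import *
go(540,-271,140,9.3)
a=optics.get_image("top");b=optics.get_image("side")
m=np.zeros((600,800,3),np.uint8)
def c(im,x,y,w,h,s): return cv2.resize(im["frame"][y:y+h,x:x+w,::-1],(w*s,h*s),interpolation=cv2.INTER_CUBIC)
m[:400,:]=c(b,315,200,80,40,10)
m[400:600,:300]=c(a,335,235,60,40,5)
m[400:600,300:540]=c(b,240,210,48,40,5)
cv2.imwrite("pics/s6.png",m)
```

```text
travel cm [ 0.322 14.222  9.195] turn -0.002 | pos [ 400.  -296.7  231.7] jaw deg 9.2 tilt 0.12 F [0.7 0.2 0.2] gap 28.0 t 15.925
```

View pics/s6.png

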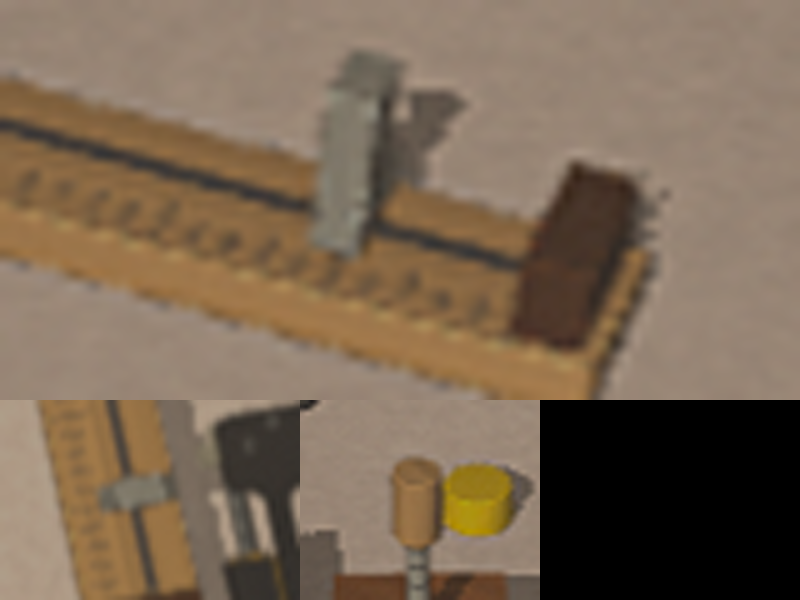

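Run:
```python
from h import *
b=optics.get_image("side")
save(b,"s7.png",(337,201,387,238),16)
```

```text
(no output)
```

View pics/s7.png

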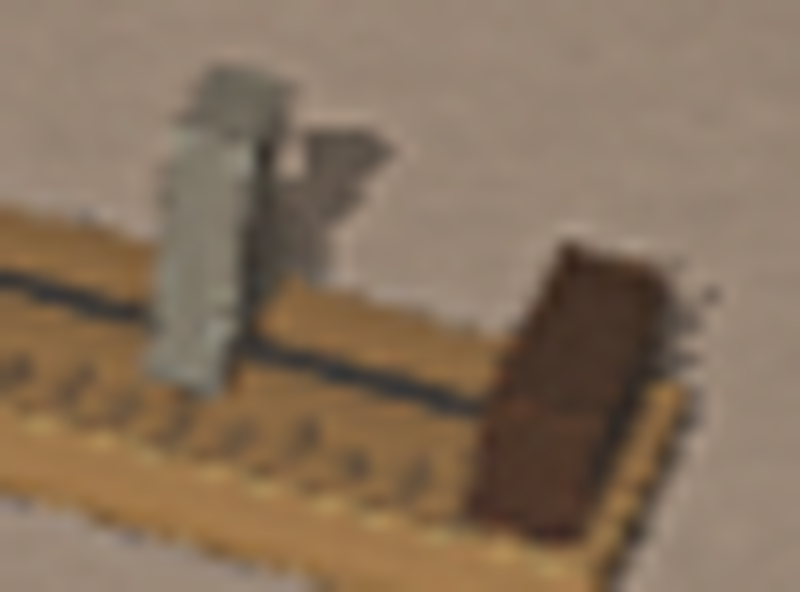

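Run:
```python
from h import *
np.set_printoptions(precision=1,suppress=True)
b=optics.get_image("side");a=optics.get_image("top")
K=lambda u,v:((u+.5)/16-.5+337,(v+.5)/16-.5+201)
g=np.array([[.987,.16],[-.16,.987]])
for n,p,z in(("fence bot",(470,520),18),("fence top corner L",(497,400),44),("fence topR",(568,242),44),("fence rear top L",(605,425),44),("foot R bot",(222,393),18),("foot L bot",(150,372),18),("tab top front R",(252,148),71),("tab top front L",(172,128),71),("tab top back R",(292,85),71),("tab top back L",(215,65),71)):
    q=at_z(b,*K(*p),z); print(n,q,g@q[:2])
for i,p in enumerate([(412,480),(352,465),(300,438),(235,435),(175,428),(120,400),(75,382),(15,365)]): q=at_z(b,*K(*p),18); print("tick",10*(i+1),g@q[:2])
T=lambda u,v:((u+.5)/5-.5+335,(v-400+.5)/5-.5+235)
for n,p,z in(("tab top R",(172,488),71),("fence L",(84,598),44)): print(n,g@at_z(a,*T(*p),z)[:2])
```

```text
fence bot [ 420.  -259.8   18. ] [ 372.9 -323.7]
fence top corner L [ 418.5 -259.4   44. ] [ 371.6 -323. ]
fence topR [ 428.1 -307.6   44. ] [ 373.3 -372.1]
fence rear top L [ 401.3 -263.5   44. ] [ 353.9 -324.3]
foot R bot [ 469.8 -267.3   18. ] [ 420.9 -339. ]
foot L bot [ 482.6 -265.4   18. ] [ 433.9 -339.2]
tab top front R [ 469.1 -264.5   71. ] [ 420.7 -336.1]
tab top front L [ 482.6 -261.9   71. ] [ 434.5 -335.8]
tab top back R [ 472.2 -285.3   71. ] [ 420.4 -357.2]
tab top back L [ 485.5 -283.1   71. ] [ 433.9 -357.1]
tick 10 [ 384.8 -329.9]
tick 20 [ 395.  -329.4]
tick 30 [ 405.1 -332.7]
tick 40 [ 415.3 -328.6]
tick 50 [ 425.  -325.8]
tick 60 [ 435.9 -329.2]
tick 70 [ 444.5 -330.6]
tick 80 [ 455.3 -330.7]
tab top R [ 424.6 -365.9]
fence L [ 378.2 -315.9]
```

The picture shows the tab's fence face at s≈420.7, with the fence face at 372.6 by its corners or 374.8 by the ticks. That makes the gap about 46–48 mm, against a depth of about 50 (TCP 49–50, image 51). I'll nudge the stop open by 2.5 mm.

```bash
python3 -c "
from h import *
go(480.4,-282.3,140,9.3)"
```

```text
travel cm [-0.064  7.896  8.936] turn 0.0 | pos [ 402.4 -294.5  229.4] jaw deg 9.3 tilt 0.06 F [-0.3 -0.1  0.2] gap 27.9 t 16.175
```

>>> play_rows:
  steps:
    - {"jaw":0.6,"travel":[-0.06,4,4.5],"turn":0}
    - {"jaw":0.6,"travel":[-0.06,7.9,8.9],"turn":0}
    - {"jaw":0.6,"travel":[-0.06,7.9,8.9],"turn":0}
    - {"jaw":0.6,"travel":[-0.06,7.9,8.9],"turn":0}
    - {"jaw":0.6,"travel":[-0.06,7.9,8.9],"turn":0}

```text
t: 16.8
position: [479.3, -283.5, 142.1]
tool_rot: [0.648, 0.762, 0.0, 0.0]
contact_force: [-0.3, 0.8, 0.1]
finger_gap: 37.2
```

```bash
python3 -c "
from h import *
go(480.4,-282.3,50.5,9.3)"
```

```text
travel cm [0.112 0.117 9.155] turn -0.001 | pos [ 479.3 -283.5  142.1] jaw deg 9.2 tilt 0.05 F [-0.3  0.8  0.1] gap 37.2 t 16.8
```

>>> play_rows:
  steps:
    - {"jaw":0.6,"travel":[0.1,0.12,4],"turn":0}
    - {"jaw":0.6,"travel":[0.1,0.12,7.5],"turn":0}
    - {"jaw":0.6,"travel":[0.1,0.12,9.1],"turn":0}
    - {"jaw":0.6,"travel":[0.1,0.12,9.1],"turn":0}
    - {"jaw":0.6,"travel":[0.1,0.12,9.1],"turn":0}
    - {"jaw":1,"travel":[0.1,0.12,9.1],"turn":0}
    - {"jaw":1,"travel":[0.1,0.12,9.1],"turn":0}
    - {"jaw":1,"travel":[0.1,0.12,9.1],"turn":0}
    - {"jaw":1,"travel":[0.1,0.12,9.1],"turn":0}

```text
t: 17.92
position: [480.8, -282.0, 50.5]
tool_rot: [0.648, 0.762, 0.0, 0.0]
contact_force: [-1.9, -0.1, 6.4]
finger_gap: 13.9
```

```bash
python3 -c "
from h import *
p=status.sense()['position'];print(p[:2]@[.987,.16])
go(480.4,-282.3,50.5,9.3)"
```

```text
429.44862406505484
travel cm [-0.022 -0.046  0.003] turn -0.0 | pos [ 480.8 -282.    50.5] jaw deg 9.3 tilt 0.01 F [-1.9 -0.1  6.4] gap 13.9 t 17.925
```

>>> play_rows:
  steps:
    - {"jaw":1,"travel":[0,0.12,0],"turn":0}
    - {"jaw":1,"travel":[0,0.22,0],"turn":0}
    - {"jaw":1,"travel":[0,0.22,0],"turn":0}
    - {"jaw":1,"travel":[0,0.22,0],"turn":0}
    - {"jaw":0.7,"travel":[0,0.22,0],"turn":0}
    - {"jaw":0.7,"travel":[0,0.22,0],"turn":0}
    - {"jaw":0.7,"travel":[0,0.22,0],"turn":0}
    - {"jaw":0.7,"travel":[0,0.22,-4],"turn":0}
    - {"jaw":0.7,"travel":[0,0.22,-8],"turn":0}
    - {"jaw":0.7,"travel":[0,0.22,-14],"turn":0}
    - {"jaw":0.7,"travel":[0,-5,-17],"turn":0}
    - {"jaw":0.7,"travel":[0,-8,-17],"turn":0}

```text
t: 19.42
position: [400.8, -295.7, 222.3]
tool_rot: [0.648, 0.762, 0.001, 0.002]
contact_force: [0.2, -0.2, 0.1]
finger_gap: 28.0
```

>>> play_rows:
  steps:
    - {"jaw":0.7,"travel":[0,0,0],"turn":0}
    - {"jaw":0.7,"travel":[0,0,0],"turn":0}
    - {"jaw":0.7,"travel":[0,0,0],"turn":0}

```text
t: 19.8
position: [402.9, -294.6, 219.7]
tool_rot: [0.647, 0.762, -0.0, -0.0]
contact_force: [0.2, -0.5, 0.0]
finger_gap: 27.9
```

Run:
```python
from h import *
a=optics.get_image("top");b=optics.get_image("side")
def c(im,x,y,w,h,s): return cv2.resize(im["frame"][y:y+h,x:x+w,::-1],(w*s,h*s),interpolation=cv2.INTER_CUBIC)
m=np.zeros((600,800,3),np.uint8)
m[:444,:600]=c(b,337,201,50,37,12)
m[:,600:800]=c(b,248,213,25,75,8)
m[444:600,:300]=c(a,335,238,60,31,5)[:155].repeat(1,0) if 0 else cv2.resize(a["frame"][238:269,335:395,::-1],(300,156),interpolation=cv2.INTER_CUBIC)
cv2.imwrite("pics/s8.png",m)
```

```text
(no output)
```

View pics/s8.png

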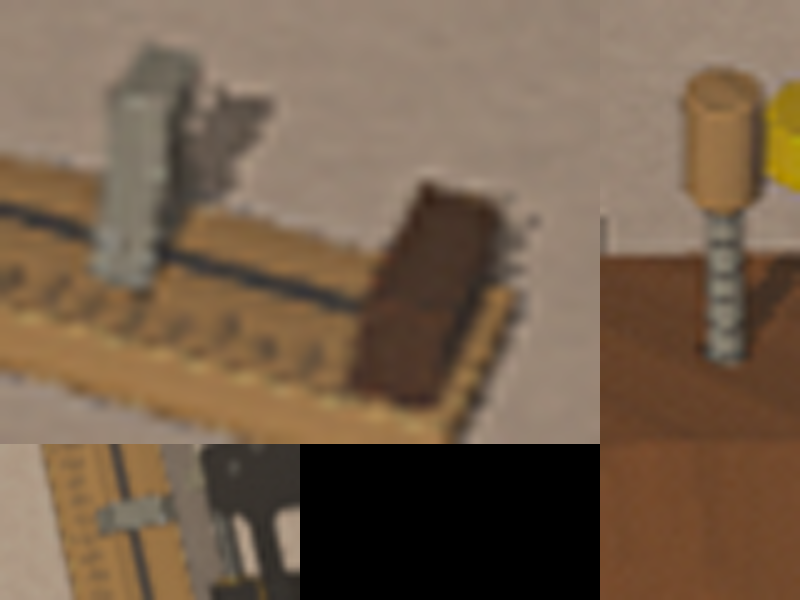

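The tab now stands about 2 mm further out: foot corner at crop (155,290), fence corner at about (352,390). The rod stands upright in the hole, with its top at (722,88) and entry at (724,358), which gives a depth of about 49.5 mm. The gripper is clear, so I'm handing in.

```bash
python3 -c "
from h import *
print(robot.close_job())"
```

```text
the job is handed in; nothing more can be done
None
```

The depth rod is standing in the larger block's hole with its tip on the bottom, and the length gauge's stop is set to match. I handed the job in at about 20 s of the 61 s limit, and it gave no verdict.

- **Rod:** I took the rod with the pale cylindrical handle from the stand. It went through the clip with about 4–5 N of drag. The bottom showed at a TCP height of about 141 mm, where the force began to climb with each press. The highest reading was 10.3 N, well under the 25 N limit.
- **Depth:** The arm position gave 49–50 mm and the pictures 49.5–51 mm, so I took about 50 mm.
- **Stop:** I gripped the tab, slid it, then opened it a further 2.2 mm after a check. Measured from the fence's corners, the gap is about 50 mm.
- **Disagreement:** The tick marks put the gap nearer 48 mm than 50 mm, but both are within the 4 mm tolerance. I did not re-measure the gap numerically after the last nudge; I worked it out from the arm's move and compared it with the final picture.
- **Other tools:** At hand-in the gripper held nothing and was clear of everything. I saw nothing else moved where I looked, but I took no full-scene picture at the end.

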